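# Space and hold a colour sample board flush in the jig

### The arm

A 6-joint arm with a two-finger parallel gripper is mounted at the origin on the work surface. World frame = base frame: x ahead of the robot, y to its left, z up, the work surface at z = 0. Lengths are in m, angles in rad, forces in N, time in s.
With the tool pointing down it reaches from about 0.35 to 1 m from the base axis. Payload 7.1 kg.
Tool frame: the origin (TCP) lies midway between the tips of the shut fingers; the grasp point (between the pads) lies 19 mm behind it (arm.grip_depth is the distance from the TCP to the grasp point, in m); z points along the fingers, y is the line along which they close (so a half turn about z gives the same grasp; the last joint's range is limited). The gripper opens to 85 mm and grips with 20 to 120 N. Pads are 22 mm wide; open, the fingers measure 114 mm over their backs; the gripper's body (76 mm by 85 mm) begins 54 mm behind the grasp point. The pads swing forward as they close: fully open they stand 13 mm farther back than shut.
Start: joints at [-1.161, 0.423, 1.63, -0, 1.089, -0.019], TCP at [0.26, -0.568, 0.231] pointing down, gripper open.
Joint ranges: [-3, 3], [-0.9, 2.11], [0.09, 2.58], [-1.31, 4.45], [0.11, 2.69], [-2.54, 2.54]. Speed limits (rad/s): [2.39, 2.39, 3.01, 3.14, 3.14, 3.14].

### API

Orientations are given as a unit quaternion [x, y, z, w].
In Python, from rig import arm gives the robot as it stands.
- The arm moves only by the shell command python3 jog.py [OPENING], which reads ROWS from standard input. ROWS is a JSON list that holds a single list of rows (three levels of brackets), with 1 to 12 rows, each of 6 numbers: dx, dy, dz in parts of the range, where 1.0 means 0.8 m, then a rotation vector rx, ry, rz in a scale on which 1.0 is 90 degrees; each row is the pose to reach, as a shift and turn from the pose commanded when the command began, along the tool's axes at that moment; what a row does not reach only later rows make up. A row lasts 1/12 s, in which the tool goes at most 0.0417 m and 0.125 rad, less where a joint would pass 70% of its speed; a pose out of reach is approached as far as the arm can. OPENING is the finger opening in m, set as the command begins (- or left out keeps the last). The fingers move at their own pace and stop on an object; the grip force is fixed at half the most. Time passes only in rows, so rows that do not move let the fingers close. It prints the time, the measured TCP pose, the force, the opening and the grip force at its end. A shift or turn number past 1, either way, is cut back to 1. Input that does not fit is refused with a message, and nothing moves.
- arm.get_obs(): the state, without advancing time (a new reading comes with each control period).
- arm.get_image(name): name is "scene" or "top"; returns a dict with "image" (420x560x3 uint8, blue, green, red), "fx", "fy", "cx", "cy" (pixels), "cam_to_world" (4x4, takes a point from camera to world coordinates). Camera axes: x right, y up, looking along -z (the intrinsics and any distortion apply to the point x, -y, -z); pixel columns grow to the right and rows downward; lengths in m; the calibration is good to about 2 mm. A picture is of the moment at which its call begins. There is no depth.
- arm.finish_job(): hands the job in; it is judged then, once.
The state is a dict: "time_s": time; "joint_pos": joint angles; "qvel": joint speeds; "joint_torque": joint torques, N m; "ee_pos": TCP position; "tool_rot": TCP orientation; "force": force on the tool from outside, world axes, zero at the start; "wrist_torque": the same for the moment, N m; "width": finger opening in m; "finger_force": force on a finger pad.
Only numpy, scipy, OpenCV 4.12 (cv2) and the standard library are available. Lean on these libraries where they do the work, as an engineer would, in place of code of your own. Each camera call takes 0.05 s, during which the arm holds its last target. There are 200 camera calls.

### The job

Pick up the orange spacer and lower it upright into the gap between the blue sample board and the dark rails, only where the gap is wide enough to take it, until its foot is down at the jig plate; never force it onto the thick rail. Then push with the spacer until the blue board's whole far edge is flush against the aluminium fence. Finish while still gripping the spacer, holding the board pressed firmly against the fence with it alone, and do not shift anything else on the bench.

Things in the scene. Friction and masses are not known exactly. Their poses are not given: they have to be found in the camera images.
- jig: white flat plate screwed to the bench, 210 (x) x 240 (y) x 12 mm, carrying fence, rails and blue sample board; origin: centre of its underside at bench level. Its x axis points from the rails to the fence, z up. Its top is 12 mm above the bench.
- fence: straight aluminium fence fixed along the far side of the jig plate, 18 (x) x 200 (y) x 16 mm high; origin: on its straight face towards the rails, at the middle of its length, at jig plate top level. x points away from the rails (into the fence), same axes as the jig.
- thin_rail: dark steel rail fixed on the near side of the jig plate, 20 (x) x 68 (y) x 14 mm high; origin: middle of its rear (robot-side) face at jig plate top level, x towards the fence, so its gap-side face is at x = 20 mm. The gap before it is the wide one: 23 to 31 mm at the start, 34 mm with the board flush. On the left or right half; the two rails may be swapped.
- thick_rail: dark steel rail like the thin one and beside it, with its rear face in the same line, but 39 mm deep (x), 68 (y) x 14 high; origin: middle of its rear face at jig plate top level. The gap in front of it is at most 15 mm, too narrow for the spacer.
- sample: blue painted wooden sample board, 90 (x) x 180 (y) x 18 mm, about 0.2 kg, lying loose and flat on the jig plate between rails and fence, at the start several mm off the fence and a little askew; it slides easily; origin: centre of its underside, x towards the fence.
- corner_left (a point): far (fence-side) left end of the blue board's far edge, at half its thickness: (45, 90, 9) mm in the board's frame.
- corner_right (a point): far (fence-side) right end of the blue board's far edge, at half its thickness: (45, -90, 9) mm in the board's frame.
- spacer: orange plastic block standing upright on the bench, 20 (x, thickness) x 40 (y) x 70 mm high, about 0.09 kg; origin: centre of its underside (foot), z up. It is the same turned half round. To be gripped across its 20 mm thickness near the top.
- tint_can: small closed can with green band, 56 mm across, 85 high; origin: centre of its underside; bystander
- mix_cup: white open mixing cup, 76 mm across the rim, 95 high; origin: centre of its underside; bystander
- hardener: white bottle with red cap, 60 mm across, 150 high; origin: centre of its underside; bystander
- brush: paint brush lying on the bench; origin: in its underside; bystander
- red_sample: red sample board, 90 x 180 x 18 mm, lying flat on the bench; not part of the job; origin: centre of its underside; bystander
- toner_jar: small jar with yellow band and black lid, 64 mm across, 70 high; origin: centre of its underside; bystander

How it is judged:
On the way, in this order (a step that is already met when the one before it is completed fails the run):
1. the spacer is lifted clear of the bench (height (world z) of spacer above 0.02 m and contact force between the fingers and spacer above 2 N), for 0.1 s.
2. the spacer is upright and down in the wide gap, in front of the thin rail (x of spacer in the frame of thin_rail between 0.027 and 0.052 m and y of spacer in the frame of thin_rail between -0.03 and 0.03 m and z of spacer in the frame of thin_rail below 0.006 m and angle between spacer's own z axis and vertical below 0.12 rad), for 0.1 s.
At the end, for the whole second after the job is handed in: Spacer gripped, upright (7 deg), in front of the thin rail (30 mm along), foot within 6 mm of the jig plate; both far corners of the blue board within 2 mm of the fence; spacer presses board and board presses fence with over 3 N through the last second; robot not touching the board (all of step 2 and x of each of corner_left, corner_right in the frame of fence above -0.002 m and z of each of corner_left, corner_right in the frame of fence below 0.013 m and contact force between sample and fence above 3 N and contact force between spacer and sample above 3 N and contact force between the fingers and spacer above 3 N and contact force between each of the arm, the fingers and sample below 0.5 N and angle between sample's own z axis and vertical below 0.03 rad and linear speed of spacer below 0.02 m/s); the arm keeps its last pose, push and grip.
It fails at once if the spacer is forced against the thick rail (over 15 N) (contact force between spacer and thick_rail above 15 N).
It fails at once if a bystander is shifted by more than 25 mm (distance of any of tint_can, mix_cup, hardener, brush, red_sample, toner_jar from where it was at the start of the episode above 0.025 m).
It also fails if it takes over 45 s, if anything falls off the work surface, if the arm or the gripper's body presses on something with over 40 N, if the wrist force passes 120 N, or if a joint passes its speed limit or range.

## Working session

There is one attempt and no reset: what is moved stays moved. The work goes in short steps, Python scripts to look and compute and a shell command to move; the robot and the scene stay as the last step left them, time stands still between calls to the robot, and variables do not carry over. Pictures are saved under pics/ and viewed, at most 10 in all, crops included, and the job is handed in when it is done.

```bash
ls; mkdir -p pics; python3 - <<'E'
from rig import arm
import cv2,numpy as np,pickle
d={}
for n in("scene","top"):
    i=arm.get_image(n);d[n]=i;cv2.imwrite(f"pics/{n}0.png",i["image"]);print(n,i["fx"],i["fy"],i["cx"],i["cy"],i.keys());print(np.round(i["cam_to_world"],4))
pickle.dump(d,open("d0.pkl","wb"))
o=arm.get_obs();print(o)
E
```

```text
jog.py
pics
rig.py
scene 392.34258035982486 392.34258035982486 281.7736876306911 211.10790871780253 dict_keys(['image', 'fx', 'fy', 'cx', 'cy', 'cam_to_world'])
[[ 0.7525 -0.4533  0.4778  1.0474]
 [ 0.6585  0.5282 -0.536  -0.5204]
 [-0.0094  0.718   0.696   0.7581]
 [ 0.      0.      0.      1.    ]]
top 382.66871738020205 382.66871738020205 284.5554029404494 201.55803811561492 dict_keys(['image', 'fx', 'fy', 'cx', 'cy', 'cam_to_world'])
[[-0.0225  0.9965 -0.0799  0.4983]
 [-0.9996 -0.0211  0.0183  0.0267]
 [ 0.0165  0.0803  0.9966  1.1908]
 [ 0.      0.      0.      1.    ]]
{'time_s': 0.1, 'joint_pos': array([-1.16096499e+00,  4.23798688e-01,  1.63062555e+00,  6.67214125e-06,
        1.08857765e+00, -1.90083207e-02]), 'qvel': array([-2.56176709e-05, -2.83803633e-03, -2.32040916e-03,  8.58619644e-04,
        3.52670505e-04,  9.92592098e-04]), 'joint_torque': array([ 2.74733793e-06, -5.58421361e+01, -2.82442564e+01,  1.55057432e-05,
        2.92555029e-03,  2.77122240e-05]), 'ee_pos': array([ 0.25970679, -0.56793965,  0.23059731]), 'tool_rot': array([ 9.77100095e-01,  2.12779011e-01, -1.33916813e-04, -6.91777787e-04]), 'force': array([-0.83730322, -0.22485004, -1.22836418]), 'wrist_torque': array([-0.0002719 ,  0.01989351,  0.00385462]), 'finger_force': 0.0, 'width': 0.08544370438270475}
```

View pics/scene0.png

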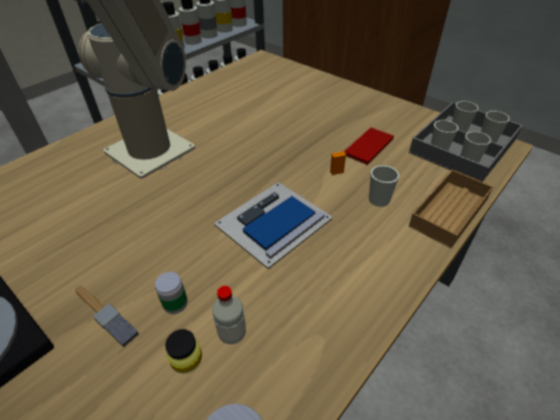

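View pics/top0.png

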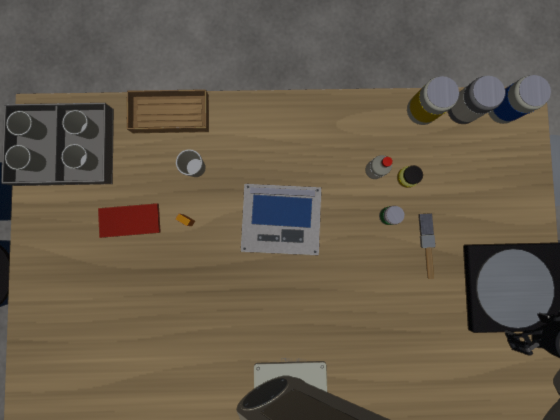

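The top view shows the jig around (282,220), with the thin rail at (268,238) on the robot's left and the thick rail at (292,236). The spacer is at (184,219), between the red board at (130,220) and the mixing cup at (189,162). In the scene view the spacer is at (338,162). I'll zoom in on crops next.

```bash
cat > h.py <<'E'
import numpy as np,cv2,pickle
def proj(c,P):
    M=np.linalg.inv(c["cam_to_world"]);p=np.atleast_2d(P)@M[:3,:3].T+M[:3,3]
    return np.c_[c["cx"]+c["fx"]*p[:,0]/-p[:,2],c["cy"]-c["fy"]*p[:,1]/-p[:,2]]
def ray(c,u,v):
    d=c["cam_to_world"][:3,:3]@[(u-c["cx"])/c["fx"],-(v-c["cy"])/c["fy"],-1];return c["cam_to_world"][:3,3],d
def atz(c,u,v,z):
    o,d=ray(c,u,v);return o+d*(z-o[2])/d[2]
def tri(a,b):
    A=[];y=[]
    for o,d in(a,b):
        d=d/np.linalg.norm(d);Q=np.eye(3)-np.outer(d,d);A.append(Q);y.append(Q@o)
    return np.linalg.lstsq(np.vstack(A),np.hstack(y),rcond=None)[0]
def crop(im,x,y,w,h,s):
    return cv2.resize(im[y:y+h,x:x+w],None,fx=s,fy=s,interpolation=cv2.INTER_CUBIC)
E
python3 - <<'E'
from h import *
d=pickle.load(open("d0.pkl","rb"));t=d["top"]["image"];s=d["scene"]["image"]
a=crop(t,236,180,90,80,6);b=crop(t,170,205,30,30,8);c=crop(s,325,145,30,34,7)
H=600;im=np.zeros((H,800,3),np.uint8);im[:480,:540]=a;im[:240,550:790]=b;im[250:250+238,550:760]=c
cv2.imwrite("pics/c1.png",im)
cv2.imwrite("pics/c2.png",crop(s,210,180,125,85,6))
E
```

```text
(no output)
```

View pics/c1.png

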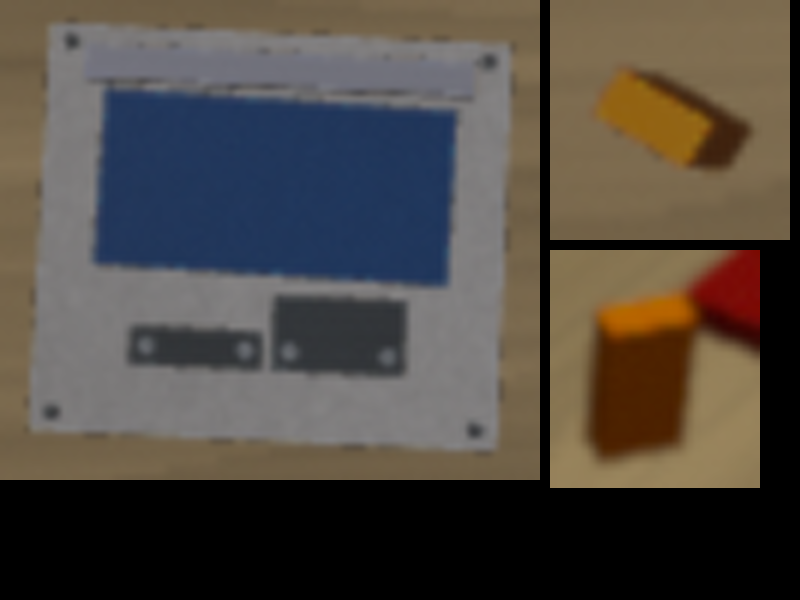

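View pics/c2.png

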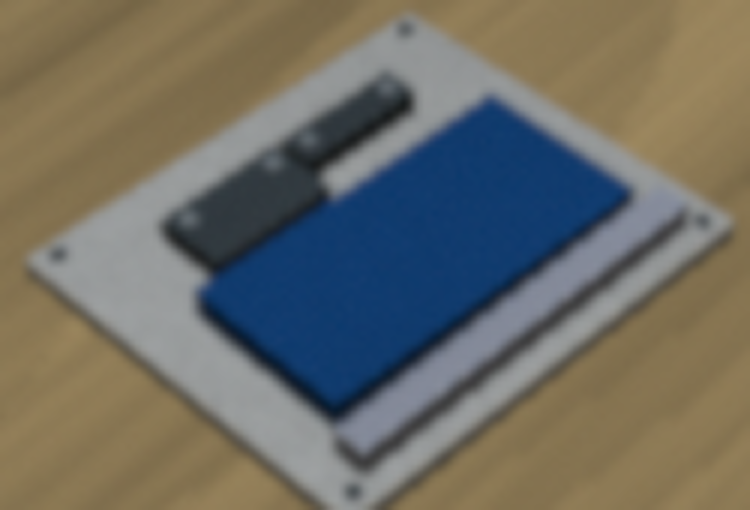

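Crop c1 gives the corner pixels of the plate, rails, board and spacer from above, and c2 gives the plate and board corners from the second view. The wide gap in front of the thin rail is visible in both. Next I'll triangulate the heights and fit the poses.

```bash
cat > m.py <<'E'
from h import *
from scipy.optimize import least_squares
d=pickle.load(open("d0.pkl","rb"));T=d["top"];S=d["scene"]
f=lambda L,x,y,s,ox=0,oy=0:np.array([(x+(X-ox+.5)/s-.5,y+(Y-oy+.5)/s-.5)for X,Y in L])
ct=lambda L:f(L,236,180,6)
cs=lambda L:f(L,210,180,6)
def box(p,sx,sy,z):  # corners: far-left, far-right, near-right, near-left
    c,s=np.cos(p[2]),np.sin(p[2]);q=np.array([[sx,sy],[sx,-sy],[-sx,-sy],[-sx,sy]])/2
    return np.c_[q@np.array([[c,s],[-s,c]])+p[:2],np.full(4,z)]
def fit(name,obs,x0):
    r=least_squares(lambda p:np.concatenate([(proj(c,box(p,sx,sy,z)[ix])-px).ravel() for c,sx,sy,z,ix,px in obs]),x0)
    print(name,np.round(r.x,4),"rms px",np.round(np.sqrt(np.mean(r.fun**2)),2));return r.x
def both(n,a,b,x0):
    fit(n+" top",[a],x0);fit(n+" scene",[b],x0);return fit(n,[a,b],x0)
jt=ct([(49,24),(511,44),(495,450),(30,431)]);js=cs([(733,228),(27,262),(408,12)])
jig=both("jig",(T,.21,.24,.012,[0,1,2,3],jt),(S,.21,.24,.012,[0,2,3],js),[.5,0,0])
bt=ct([(105,89),(457,110),(447,286),(94,264)]);bs=cs([(630,192),(337,412),(202,295),(490,96)])
brd=both("board",(T,.09,.18,.03,[0,1,2,3],bt),(S,.09,.18,.03,[0,1,2,3],bs),[.5,0,0])
for i in range(4): print("board corner",np.round(tri(ray(T,*bt[i]),ray(S,*bs[i])),4))
rt=ct([(130,325),(263,332),(262,371),(128,364)]);thin=fit("thin ctr",[(T,.02,.068,.026,[0,1,2,3],rt)],[.5,0,0])
kt=ct([(273,295),(406,301),(404,376),(271,370)]);fit("thick ctr",[(T,.039,.068,.026,[0,1,2,3],kt)],[.5,0,0])
ft=ct([(86,80),(474,98)]);print("fence near top edge",[np.round(atz(T,u,v,.028),4) for u,v in ft])
# spacer: box long axis y. top view corners
st=f([(597,110),(628,68),(715,125),(688,167)],170,205,8,550,0)
ss=f([(600,305),(690,293),(697,320),(608,338)],325,145,7,550,250)
for u,v in st: print("sp top",np.round(atz(T,u,v,.07),4))
for u,v in ss: print("sp scene",np.round(atz(S,u,v,.07),4))
print("sp centre tri",tri(ray(T,*st.mean(0)),ray(S,*ss.mean(0))))
E
python3 m.py
```

```text
jig top [ 0.5396  0.0177 -0.0643] rms px 0.29
jig scene [ 0.5407  0.013  -0.071 ] rms px 0.54
jig [ 0.5398  0.016  -0.065 ] rms px 0.64
board top [ 0.5636  0.0151 -0.0823] rms px 0.18
board scene [ 0.5652  0.0113 -0.0708] rms px 0.59
board [ 0.5641  0.0134 -0.0763] rms px 0.64
board corner [0.6143 0.0998 0.0267]
board corner [ 0.6007 -0.0788  0.0245]
board corner [ 0.5121 -0.0702  0.0257]
board corner [0.5259 0.107  0.0275]
thin ctr [ 0.4834  0.0573 -0.0735] rms px 0.09
thick ctr [ 0.488  -0.0149 -0.0634] rms px 0.17
fence near top edge [array([0.6203, 0.1104, 0.028 ]), array([ 0.607 , -0.0868,  0.028 ])]
sp top [0.546  0.3253 0.07  ]
sp top [0.561 0.314 0.07 ]
sp top [0.5396 0.2825 0.07  ]
sp top [0.5245 0.2923 0.07  ]
sp scene [0.5228 0.2948 0.07  ]
sp scene [0.5468 0.3267 0.07  ]
sp scene [0.5602 0.3125 0.07  ]
sp scene [0.5391 0.2779 0.07  ]
sp centre tri [0.5424393  0.30327119 0.06994063]
```

```bash
cat > go.py <<'E'
import sys,numpy as np
from scipy.spatial.transform import Rotation as R
from rig import arm
x,y,z,a=map(float,sys.argv[1:5])  # target TCP, world angle (rad) of tool y, tool down
o=arm.get_obs();q=R.from_quat(o["tool_rot"]);p=o["ee_pos"]
ty=np.array([np.cos(a),np.sin(a),0]);tz=np.array([0,0,-1]);G=R.from_matrix(np.c_[np.cross(ty,tz),ty,tz])
print("shift",np.round(q.inv().apply(np.array([x,y,z])-p),4),"rot",np.round((q.inv()*G).as_rotvec(),4),"now",np.round(p,4),"F",np.round(o["force"],2),"w",o["width"])
E
python3 go.py .5425 .3035 .16 -0.588
```

```text
shift [ 0.6195 -0.6748  0.0716] rot [-1.40e-03 -4.00e-04 -5.54e-01] now [ 0.2597 -0.5679  0.2306] F [-0.84 -0.22 -1.23] w 0.08544370438270475
```

The manual's scale: shifts go in shares of 0.8 m and turns go in shares of 90 degrees. Converting my numbers, -0.6748 m is -0.8435, 0.6195 m is 0.7744, -0.554 rad is -0.3527.

```bash
R1="";echo '[[[0.7744,-0.8435,0.0375,0,0,-0.3527],[0.7744,-0.8435,0.0375,0,0,-0.3527],[0.7744,-0.8435,0.0375,0,0,-0.3527],[0.7744,-0.8435,0.0375,0,0,-0.3527],[0.7744,-0.8435,0.0375,0,0,-0.3527],[0.7744,-0.8435,0.0375,0,0,-0.3527],[0.7744,-0.8435,0.0375,0,0,-0.3527],[0.7744,-0.8435,0.0375,0,0,-0.3527],[0.7744,-0.8435,0.0375,0,0,-0.3527],[0.7744,-0.8435,0.0375,0,0,-0.3527],[0.7744,-0.8435,0.0375,0,0,-0.3527],[0.7744,-0.8435,0.0375,0,0,-0.3527]]]' | python3 jog.py 0.085; python3 go.py .5425 .3035 .16 -0.588
```

```text
time_s: 1.1
ee_pos: [0.4142, -0.0911, 0.2149]
tool_rot: [0.882, 0.472, 0.0, 0.0]
force: [1.0, -1.0, -1.0]
width: 0.0848
finger_force: 0.0
shift [ 0.3995 -0.1122  0.0549] rot [ 0.0001 -0.     -0.0003] now [ 0.4142 -0.0911  0.2149] F [ 1.03 -1.02 -1.  ] w 0.08479948713955246
```

In the tool's units: 0.4 m is 0.5, -0.112 m is -0.14.

```bash
echo '[[[0.5,-0.14,0.0688,0,0,0],[0.5,-0.14,0.0688,0,0,0],[0.5,-0.14,0.0688,0,0,0],[0.5,-0.14,0.0688,0,0,0],[0.5,-0.14,0.0688,0,0,0],[0.5,-0.14,0.0688,0,0,0],[0.5,-0.14,0.0688,0,0,0],[0.5,-0.14,0.0688,0,0,0],[0.5,-0.14,0.0688,0,0,0],[0.5,-0.14,0.0688,0,0,0],[0.5,-0.14,0.0688,0,0,0],[0.5,-0.14,0.0688,0,0,0]]]' | python3 jog.py; python3 go.py .5425 .3035 .034 -0.588
python3 - <<'E'
from rig import arm
from h import *
a=crop(arm.get_image("top")["image"],150,185,70,60,6);b=crop(arm.get_image("scene")["image"],300,110,70,85,6)
im=np.zeros((510,800,3),np.uint8);im[:360,:420]=a;im[:,430:770]=b[:,:340];cv2.imwrite("pics/g1.png",im)
E
```

```text
time_s: 2.1
ee_pos: [0.5426, 0.3038, 0.1588]
tool_rot: [0.881, 0.473, -0.001, -0.0]
force: [0.4, 0.1, 0.3]
width: 0.0849
finger_force: 0.0
shift [-3.000e-04  1.000e-04  1.248e-01] rot [-0.0005  0.0009  0.003 ] now [0.5426 0.3038 0.1588] F [0.39 0.1  0.3 ] w 0.08489929828133845
```

View pics/g1.png

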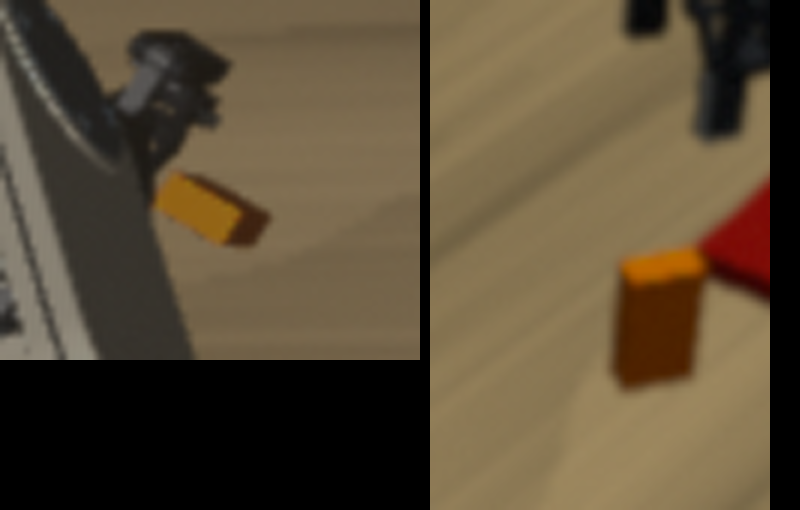

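The spacer hasn't moved and the open fingers hang near it. In the scene crop the fingertips are at (720,135) and (645,35). I'll check whether they straddle the projected axis.

```bash
python3 - <<'E'
from h import *
S=pickle.load(open("d0.pkl","rb"))["scene"]
a=-.588;u=np.array([np.cos(a),np.sin(a),0])
for k in(-.05,0,.05): print(k,(proj(S,np.array([.5426,.3038,.172])+k*u)[0]-[300,110])*6+[430,0])
E
```

```text
-0.05 [645.58019951  27.37722462]
0 [684.07056787  81.24023741]
0.05 [725.09321129 138.64688903]
```

Both fingers are where the projection puts them, so the calibration holds. Now I'll descend and grip.

In the tool's units: 0.125 m is 0.1563, 0.11 m is 0.1375.

```bash
echo '[[[0,0,0.05,0,0,0],[0,0,0.1,0,0,0],[0,0,0.1375,0,0,0],[0,0,0.1563,0,0,0],[0,0,0.1563,0,0,0]]]' | python3 jog.py; echo '[[[0,0,0,0,0,0],[0,0,0,0,0,0],[0,0,0,0,0,0],[0,0,0,0,0,0],[0,0,0,0,0,0],[0,0,0,0,0,0],[0,0,0,0,0,0],[0,0,0,0,0,0]]]' | python3 jog.py 0.01
```

```text
time_s: 2.62
ee_pos: [0.54, 0.2986, 0.0315]
tool_rot: [0.882, 0.471, -0.004, 0.0]
force: [-0.9, -0.4, 0.6]
width: 0.0849
finger_force: 0.0
time_s: 3.28
ee_pos: [0.5435, 0.3022, 0.0362]
tool_rot: [0.882, 0.472, 0.001, 0.0]
force: [-1.3, -1.3, 6.8]
width: 0.0194
finger_force: 58.7
```

In the tool's units: -0.08 m is -0.1, -0.06 m is -0.075.

```bash
echo '[[[0,0,-0.0375,0,0,0],[0,0,-0.075,0,0,0],[0,0,-0.1,0,0,0],[0,0,-0.1,0,0,0],[0,0,-0.1,0,0,0]]]' | python3 jog.py; python3 go.py .508 .055 .116 -0.066
```

```text
time_s: 3.7
ee_pos: [0.5435, 0.3023, 0.1162]
tool_rot: [0.882, 0.472, 0.001, -0.0]
force: [-0.6, -0.9, -1.5]
width: 0.0194
finger_force: 58.8
shift [-2.255e-01  1.076e-01 -2.000e-04] rot [ 0.0018 -0.002  -0.5218] now [0.5435 0.3023 0.1162] F [-0.6  -0.88 -1.48] w 0.019382413255696732
```

In the tool's units: -0.2255 m is -0.2819, -0.215 m is -0.2688, -0.5218 rad is -0.3322.

```bash
echo '[[[-0.0475,0.0225,0,0,0,-0.0573],[-0.0938,0.045,0,0,0,-0.1146],[-0.1413,0.0675,0,0,0,-0.1719],[-0.1875,0.09,0,0,0,-0.2292],[-0.2375,0.1125,0,0,0,-0.2801],[-0.2688,0.1288,0,0,0,-0.3183],[-0.2819,0.1345,0,0.0011,-0.0013,-0.3322],[-0.2819,0.1345,0,0.0011,-0.0013,-0.3322],[-0.2819,0.1345,0,0.0011,-0.0013,-0.3322],[-0.2819,0.1345,0,0.0011,-0.0013,-0.3322],[-0.2819,0.1345,0,0.0011,-0.0013,-0.3322]]]' | python3 jog.py; python3 go.py .508 .055 .066 -0.066
python3 - <<'E'
from rig import arm
from h import *
T=arm.get_image("top");S=arm.get_image("scene");pickle.dump({"top":T,"scene":S},open("d1.pkl","wb"))
im=np.zeros((600,800,3),np.uint8);im[:400,:400]=crop(T["image"],236,190,80,80,5);im[:600,405:795]=crop(S["image"],230,140,65,100,6);cv2.imwrite("pics/p1.png",im)
E
```

```text
time_s: 4.62
ee_pos: [0.5072, 0.0555, 0.1145]
tool_rot: [0.73, 0.684, -0.001, -0.001]
force: [0.1, -0.4, -1.0]
width: 0.0194
finger_force: 58.8
shift [-0.0004  0.0009  0.0485] rot [-0.0029  0.0014  0.0006] now [0.5072 0.0555 0.1145] F [ 0.13 -0.44 -0.98] w 0.019353063145587254
```

View pics/p1.png

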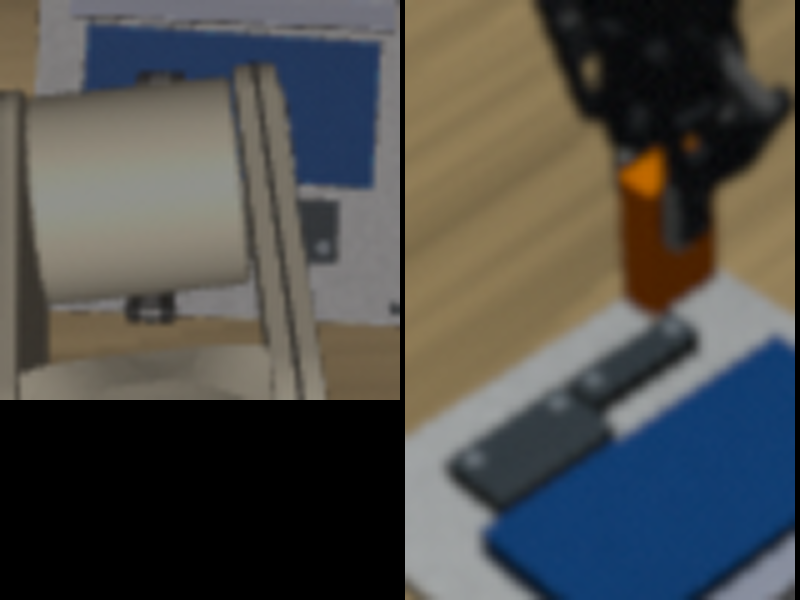

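The scene crop shows the spacer upright and held over the gap, with its lowest foot corner at about (658,312). The thin rail's left end is at (668,318)/(697,335). I'll compare these with the model's predictions in the same view.

```bash
cat > chk.py <<'E'
from h import *
from m import box
E
sed -i 's/^jt=/if __name__!="__main__": raise SystemExit\njt=/' m.py
python3 - <<'E'
from h import *
S=pickle.load(open("d1.pkl","rb"))["scene"]
def box(p,sx,sy,z):
    c,s=np.cos(p[2]),np.sin(p[2]);q=np.array([[sx,sy],[sx,-sy],[-sx,-sy],[-sx,sy]])/2
    return np.c_[q@np.array([[c,s],[-s,c]])+p[:2],np.full(4,z)]
pp=lambda P:np.round((proj(S,P)-[230,140]+.5)*6+[405,0]).tolist()
print("foot",pp(box([.5072,.0555,-.066],.02,.04,.0785)))
print("top",pp(box([.5072,.0555,-.066],.02,.04,.1485)))
print("thin",pp(box([.4838,.0565,-.066],.02,.068,.026)))
print("thick",pp(box([.4885,-.0164,-.066],.039,.068,.026)))
print("board",pp(box([.5641,.0134,-.0763],.09,.18,.03)))
E
```

```text
foot [[719.0, 280.0], [655.0, 323.0], [623.0, 302.0], [688.0, 260.0]]
top [[718.0, 154.0], [650.0, 196.0], [617.0, 176.0], [685.0, 134.0]]
thin [[705.0, 330.0], [599.0, 401.0], [569.0, 380.0], [675.0, 310.0]]
thick [[620.0, 426.0], [506.0, 504.0], [448.0, 460.0], [562.0, 385.0]]
board [[922.0, 428.0], [625.0, 647.0], [481.0, 532.0], [778.0, 333.0]]
```

In the tool's units: 0.045 m is 0.0563, 0.04 m is 0.05.

```bash
echo '[[[0,0.0011,0.025,0,0,0],[0,0.0011,0.05,0,0,0],[0,0.0011,0.0563,0,0,0],[0,0.0011,0.0563,0,0,0],[0,0.0011,0.0563,0,0,0],[0,0.0011,0.0563,0,0,0]]]' | python3 jog.py; python3 go.py .508 .055 .049 -0.066
python3 - <<'E'
from rig import arm
from h import *
S=arm.get_image("scene");pickle.dump({"scene":S},open("d2.pkl","wb"))
cv2.imwrite("pics/p2.png",crop(S["image"],235,165,75,60,10))
E
```

```text
time_s: 5.22
ee_pos: [0.5087, 0.0547, 0.0707]
tool_rot: [0.73, 0.683, -0.001, 0.0]
force: [-0.1, -0.0, -0.5]
width: 0.0192
finger_force: 58.9
shift [ 0.0002 -0.0007  0.0217] rot [-0.0011  0.0013  0.0002] now [0.5087 0.0547 0.0707] F [-0.09 -0.05 -0.49] w 0.01915886907591165
```

View pics/p2.png

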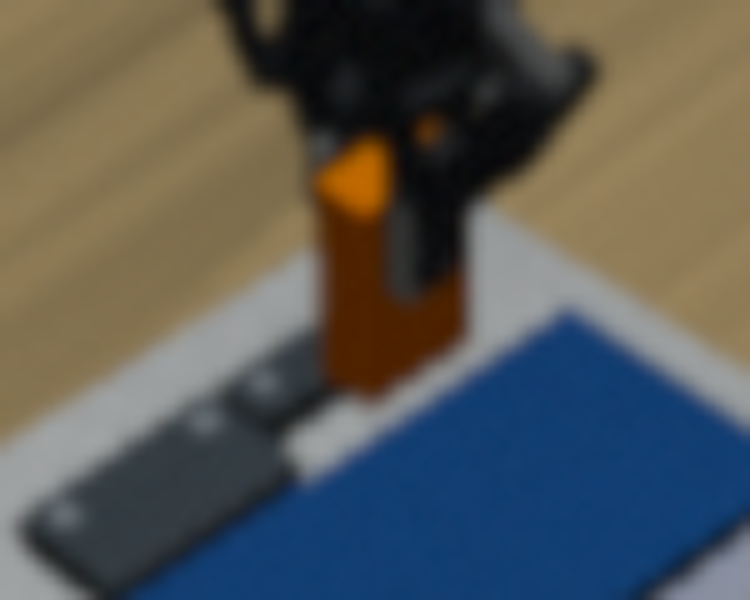

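Foot corners are at (325,370), (372,402) and (465,340). The board's near edge runs (567,312)–(300,490), and the thin rail's front top corner is about (280,425). I'll express all of these in one camera.

```bash
python3 - <<'E'
from h import *
S=pickle.load(open("d2.pkl","rb"))["scene"]
a=-.066;ex=np.array([np.cos(a),np.sin(a)]);ey=np.array([-ex[1],ex[0]])
def q(n,X,Y,z):
    p=atz(S,235+(X+.5)/10-.5,165+(Y+.5)/10-.5,z);w=p[:2]-[.508,.055];print(n,np.round(p,4),"jig axes mm",np.round(1e3*np.array([w@ex,w@ey]),1))
for z in(.0345,.037):
    for X,Y in((325,370),(372,402),(465,340)):q("foot%g"%z,X,Y,z)
q("board",567,312,.03);q("board",300,490,.03);q("thin",280,425,.026);q("thin",330,388,.026);q("thick far right",110,590,.026);q("thick far left",295,472,.026)
E
```

```text
foot0.0345 [0.4958 0.0388 0.0345] jig axes mm [-11.1 -17. ]
foot0.0345 [0.514  0.0377 0.0345] jig axes mm [  7.2 -16.9]
foot0.0345 [0.5167 0.0727 0.0345] jig axes mm [ 7.5 18.2]
foot0.037 [0.4977 0.0369 0.037 ] jig axes mm [ -9.1 -18.8]
foot0.037 [0.5159 0.0358 0.037 ] jig axes mm [  9.1 -18.7]
foot0.037 [0.5185 0.0706 0.037 ] jig axes mm [ 9.5 16.3]
board [0.5273 0.1035 0.03  ] jig axes mm [16.1 49.7]
board [0.5191 0.0035 0.03  ] jig axes mm [ 14.5 -50.7]
thin [0.495  0.0213 0.026 ] jig axes mm [-10.8 -34.5]
thin [0.4953 0.0409 0.026 ] jig axes mm [-11.8 -14.9]
thick far right [ 0.5041 -0.053   0.026 ] jig axes mm [   3.2 -108. ]
thick far left [0.5105 0.0105 0.026 ] jig axes mm [  5.5 -44.2]
```

In the tool's units: 0.018 m is 0.0225, 0.0015 m is 0.0019.

```bash
echo '[[[0,0.0019,0,0,0,0],[0,0.0019,0.005,0,0,0],[0,0.0019,0.01,0,0,0],[0,0.0019,0.015,0,0,0],[0,0.0019,0.0188,0,0,0],[0,0.0019,0.0225,0,0,0],[0,0.0019,0.0225,0,0,0],[0,0.0019,0.0225,0,0,0],[0,0.0019,0.0225,0,0,0]]]' | python3 jog.py; python3 go.py .5095 .055 .049 -0.066
```

```text
time_s: 6.02
ee_pos: [0.5096, 0.0543, 0.0519]
tool_rot: [0.73, 0.683, -0.001, -0.0]
force: [0.6, -0.4, -1.0]
width: 0.0197
finger_force: 58.9
shift [ 0.0007 -0.0001  0.0029] rot [-0.0023  0.0015 -0.0002] now [0.5096 0.0543 0.0519] F [ 0.58 -0.4  -0.97] w 0.019745454486115793
```

In the tool's units: 0.0025 m is 0.0031, 0.002 m is 0.0025.

```bash
echo '[[[0,0,0.0013,0,0,0],[0,0,0.0025,0,0,0],[0,0,0.0031,0,0,0],[0,0,0.0031,0,0,0],[0,0,0.0031,0,0,0]]]' | python3 jog.py; echo '[[[0,0.0013,0,0,0,0],[0,0.0025,0,0,0,0],[0,0.0038,0,0,0,0],[0,0.005,0,0,0,0],[0,0.0063,0,0,0,0],[0,0.0063,0,0,0,0],[0,0.0063,0,0,0,0],[0,0.0063,0,0,0,0]]]' | python3 jog.py
```

```text
time_s: 6.43
ee_pos: [0.5096, 0.0543, 0.0495]
tool_rot: [0.73, 0.683, -0.001, -0.0]
force: [0.7, -0.8, -2.2]
width: 0.0191
finger_force: 58.9
time_s: 7.1
ee_pos: [0.5147, 0.054, 0.0495]
tool_rot: [0.73, 0.683, -0.001, -0.0]
force: [-0.6, -0.1, -0.9]
width: 0.0193
finger_force: 58.9
```

In the tool's units: 0.002 m is 0.0025, 0.001 m is 0.0013.

```bash
echo '[[[0,0.0013,0,0,0,0],[0,0.0025,0,0,0,0],[0,0.0025,0,0,0,0],[0,0.0025,0,0,0,0],[0,0.0025,0,0,0,0]]]' | python3 jog.py|grep -E 'ee_pos|force'; echo '[[[0,0.0006,0,0,0,0],[0,0.0013,0,0,0,0],[0,0.0013,0,0,0,0],[0,0.0013,0,0,0,0],[0,0.0013,0,0,0,0]]]' | python3 jog.py|grep -E 'ee_pos|force'; echo '[[[0,0.0006,0,0,0,0],[0,0.0013,0,0,0,0],[0,0.0013,0,0,0,0],[0,0.0013,0,0,0,0],[0,0.0013,0,0,0,0]]]' | python3 jog.py|grep -E 'ee_pos|force'
```

```text
ee_pos: [0.5165, 0.0538, 0.0494]
force: [-0.7, -0.3, -0.6]
finger_force: 58.9
ee_pos: [0.5171, 0.0538, 0.0493]
force: [-2.4, 0.2, -0.9]
finger_force: 59.0
ee_pos: [0.5172, 0.0537, 0.0491]
force: [-5.5, 0.7, 0.6]
finger_force: 59.1
```

In the tool's units: 0.001 m is 0.0013, 0.0005 m is 0.0006.

```bash
echo '[[[0,0.0006,0,0,0,0],[0,0.0013,0,0,0,0],[0,0.0013,0,0,0,0],[0,0.0013,0,0,0,0],[0,0.0013,0,0,0,0]]]' | python3 jog.py|grep -E 'ee_pos|force'; echo '[[[0,0.0006,0,0,0,0],[0,0.0013,0,0,0,0],[0,0.0013,0,0,0,0],[0,0.0013,0,0,0,0],[0,0.0013,0,0,0,0]]]' | python3 jog.py|grep -E 'ee_pos|tool|force'
python3 - <<'E'
from rig import arm
from h import *
T=arm.get_image("top");S=arm.get_image("scene");pickle.dump({"top":T,"scene":S},open("d3.pkl","wb"))
im=np.zeros((600,800,3),np.uint8);im[:180,:480]=crop(T["image"],240,185,80,30,6);im[185:585,:]=crop(S["image"],235,180,100,50,8);im[185:585,:]=im[185:585,:];cv2.imwrite("pics/f1.png",im)
E
```

```text
ee_pos: [0.5173, 0.0536, 0.0489]
force: [-7.2, 1.1, -0.1]
finger_force: 59.2
ee_pos: [0.5174, 0.0536, 0.0486]
tool_rot: [0.73, 0.683, -0.004, -0.002]
force: [-9.6, 1.3, 0.4]
finger_force: 59.3
```

View pics/f1.png

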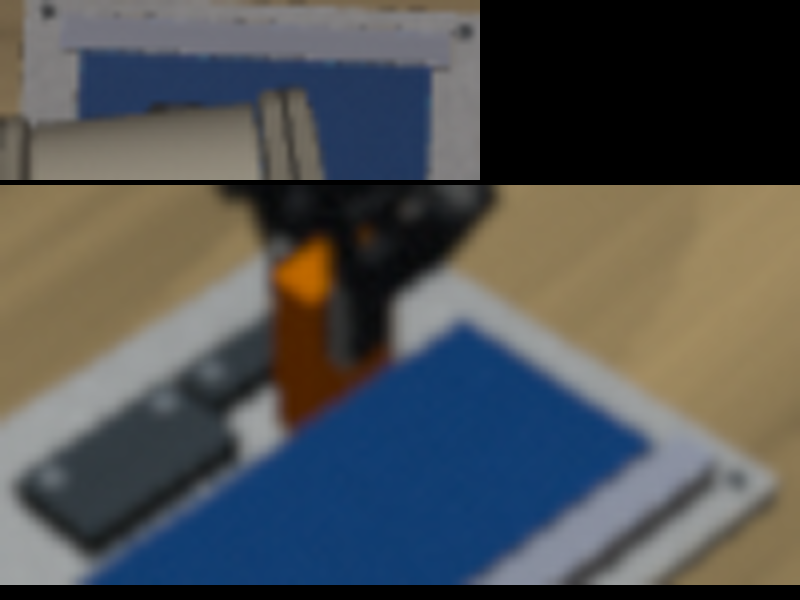

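The top strip shows blue meeting the fence along the whole visible edge: (80,49) on the left and (430,66) on the right. The spacer is upright in the gap. I'll check the edge numerically with sub-pixel profiles before handing in.

```bash
python3 - <<'E'
from h import *
for f in("d0.pkl","d3.pkl"):
    T=pickle.load(open(f,"rb"))["top"];im=T["image"].astype(float);out=[]
    for u in(255,262,270,290,300,307):
        col=im[186:206,u-1:u+2].mean(1);r=col[:,2]  # red: high on fence/plate, low on blue
        k=np.where((r[:-1]>70)&(r[1:]<=70))[0];k=k[-1];v=186+k+(r[k]-70)/(r[k]-r[k+1])
        p=atz(T,u,v,.03);a=-.066;out.append(round(1e3*(p[0]*np.cos(a)+p[1]*np.sin(a)),1))
    print(f,out)
from rig import arm
print(arm.get_obs()["force"])
E
```

```text
d0.pkl [np.float64(607.2), np.float64(606.9), np.float64(606.7), np.float64(605.1), np.float64(604.4), np.float64(604.1)]
d3.pkl [np.float64(612.2), np.float64(611.9), np.float64(611.7), np.float64(611.7), np.float64(612.2), np.float64(611.2)]
[-7.99481596  0.5767089   2.25537178]
```

The far edge is now parallel to the fence: it moved 5 mm on the left and 7 mm on the right. I'll press slightly more and check that it holds steady.

In the tool's units: 0.001 m is 0.0013, 0.0005 m is 0.0006.

```bash
echo '[[[0,0.0006,0,0,0,0],[0,0.0013,0,0,0,0],[0,0.0013,0,0,0,0],[0,0.0013,0,0,0,0],[0,0.0013,0,0,0,0],[0,0.0013,0,0,0,0]]]' | python3 jog.py|grep -E 'ee_pos|tool|force'; echo '[[[0,0,0,0,0,0],[0,0,0,0,0,0],[0,0,0,0,0,0],[0,0,0,0,0,0],[0,0,0,0,0,0],[0,0,0,0,0,0],[0,0,0,0,0,0],[0,0,0,0,0,0],[0,0,0,0,0,0],[0,0,0,0,0,0],[0,0,0,0,0,0],[0,0,0,0,0,0]]]' | python3 jog.py
```

```text
ee_pos: [0.5174, 0.0535, 0.0484]
tool_rot: [0.73, 0.683, -0.004, -0.003]
force: [-10.9, 1.6, 2.0]
finger_force: 59.4
time_s: 10.78
ee_pos: [0.5175, 0.0535, 0.0484]
tool_rot: [0.73, 0.683, -0.004, -0.003]
force: [-11.3, 2.4, 1.7]
width: 0.0191
finger_force: 59.4
```

The push is steady at about 11 N, so I'm handing in.

```bash
python3 -c "
from rig import arm
print(arm.finish_job())"
```

```text
the job is handed in; nothing more can be done
None
```

I handed the job in with the spacer still gripped and down in the wide gap in front of the thin rail, pressing the blue board against the fence with a steady 11 N or so; the far edge measured flush and parallel, and the judge gave no verdict.

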